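# Seat the stop key in the hidden notch of a sampler rail

## Task

Take the orange-handled stop key out of its white parking block and stand its blade on the floor of the rail's slot at the red end. Keeping it upright and pressing lightly, drag it along the slot until it drops into the hidden notch, stop there, let it go fully home with its flange flat on the rail, and let go. Be gentle: never load the rail with more than 20 N through the key, and leave the beaker and the flask alone.

Things in the scene. Friction and masses are not known exactly. Their poses are not given: they have to be found in the camera images.
- key: Stop key, loose, standing upright, 87 mm tall, 0.15 to 0.31 kg: steel blade below, flat flange, orange handle on top. Blade 8 (x) x 12 (y) mm in section, 31 mm long. Origin: centre of the blade's bottom face (tip); z up towards the handle. Same when turned half round. At the start it stands in the parking block, flange resting on the block's top.
- key_handle (a point): Middle of the key's orange handle, 62 mm above its tip: where to grip. The handle is 20 (x) x 30 (y) mm and 50 mm tall (37 to 87 mm above the tip). Axes as the key.
- key_flange (a point): Centre of the underside of the key's steel flange, 31 mm above the tip. The flange is 36 (x) x 44 (y) mm and 6 mm thick; it is wider than the slot.
- holder: White parking block, fixed, 64 (x) x 72 (y) x 40 mm tall, with a 12 (x) x 16 (y) mm pocket, 36 mm deep, in the middle of its top; the key starts in it. Origin: centre of its underside, z up.
- rail: Positioning rail, fixed, 66 (x) x 380 (y) mm. Origin: centre of its underside on the bench, z up. An open slot 14 mm wide runs along its y axis at x = 0 from y = -90 to +90 mm, between two aluminium cheeks, each 16 mm wide, their flat tops 42 mm above the bench. Housings 46 mm tall close its ends (90 to 190 mm either side): RED at +y, grey at -y.
- rail_start (a point): Point on the slot's centre line near the red end, level with the cheek tops, at rail y = +75 mm: the place to set the blade down and start the search. Axes as the rail; drag towards its -y.
- rail_floor (a point): Middle of the slot's floor, 20 mm above the bench, 22 mm below the cheek tops. The floor is one dark steel strip on springs: it begins to give at about 1.5 N and takes about 2 N more per mm, up to a firm stop at 4 mm. With the key's tip on the unpressed strip its flange stands 9 mm above the cheeks. In the strip, somewhere from y = -65 to +40 mm, is the notch.
- rail_top (a point): Centre of the rail, level with the cheek tops. The notch (one only, place unknown) is 17 mm long (y), across the whole slot, with rigid end walls. A dust shutter of the same steel covers it flush, so it cannot be seen; under 1 N pushes it down. Only there can the blade go deeper, until the flange lies flat on the cheek tops, the tip then 11 mm above the bench.
- beaker: Glass beaker, loose, 68 mm across, 80 mm tall. Origin: centre of its underside. Not to be disturbed.
- flask: Glass volumetric flask, loose, 62 mm across, 128 mm tall. Origin: centre of its underside. Not to be disturbed.
Not all that is in view belongs to the job. What is shaped like the key but green or purple is not meant.

How it is judged:
On the way, in this order (a step that is already met when the one before it is completed fails the run):
1. the key's blade stands on the slot floor within about 2 cm of the red start point, the key upright and not home (y of key in the frame of rail above 0.056 m and x of key in the frame of rail between -0.006 and 0.006 m and z of key in the frame of rail between 0.0145 and 0.0225 m and angle between key's own z axis and vertical below 0.15 rad and contact force between key and rail above 0.3 N), for 0.2 s.
2. the blade has dropped into the notch (tip under 13.5 mm above the underside of the rail, deeper than the pressed floor goes) (z of key in the frame of rail below 0.0135 m and x of key in the frame of rail between -0.006 and 0.006 m and y of key in the frame of rail below 0.056 m), for 0.1 s.
At the end, for the whole second after the job is handed in: The key stands in the notch of the rail: tip less than 13 mm above the rail's underside (flange flat on the cheeks to within 2 mm), within 5 mm of the slot's centre line, upright to 0.08 rad, at rest and let go (z of key in the frame of rail below 0.013 m and x of key in the frame of rail between -0.005 and 0.005 m and y of key in the frame of rail between -0.08 and 0.06 m and angle between key's own z axis and vertical below 0.08 rad and linear speed of key below 0.02 m/s); the robot touches nothing.
It fails at once if the key loads the rail with more than 20 N (contact force between key and rail above 20 N).
It fails at once if the key is tipped over by more than 0.6 rad (angle between key's own z axis and vertical above 0.6 rad).
It fails at once if the beaker is moved by more than 20 mm (distance of beaker from where it was at the start of the episode above 0.02 m).
It fails at once if the flask is moved by more than 20 mm (distance of flask from where it was at the start of the episode above 0.02 m).
It also fails if it takes over 58 s, if anything falls off the work surface, if the arm or the gripper's body presses on something with over 40 N, if the wrist force passes 120 N, or if a joint passes its speed limit or range.

## Robot

A 7-joint arm with a two-finger parallel gripper is mounted at the origin on the work surface. World frame = base frame: x ahead of the robot, y to its left, z up, the work surface at z = 0. Lengths are in m, angles in rad, forces in N, time in s.
With the tool pointing down it reaches from about 0.35 to 0.9 m from the base axis. Payload 19.9 kg.
Tool frame: the origin (TCP) lies at the very end of the fingers, on their centre line; the grasp point (between the pads) lies 19 mm behind it; z points along the fingers, y is the line along which they close (so a half turn about z gives the same grasp; the last joint's range is limited). The gripper opens to 85 mm and grips with 20 to 120 N. Pads are 22 mm wide; open, the fingers measure 114 mm over their backs; the gripper's body (76 mm by 85 mm) begins 54 mm behind the grasp point. The pads swing forward as they close: fully open they stand 13 mm farther back than shut.
Start: joints at [-1.313, 0.417, -0.01, 1.614, 0.005, 1.111, -0.053], TCP at [0.184, 0.597, 0.231] pointing down, gripper open.
Joint ranges: [-2.81, 2.81], [-0.39, 2.02], [-1.27, 1.25], [0.06, 2.57], [-1.19, 4.33], [0.19, 2], [-2.82, 2.82]. Speed limits (rad/s): [1.89, 1.89, 2.39, 2.39, 3.01, 3.01, 3.01].

## Interface

Orientations are given as a unit quaternion [w, x, y, z].
In Python, from bench import env gives the robot as it stands. The module is installed in compiled form; this text tells all that it offers.
- The arm moves only by the tool servo_tool, never from a script. Its argument "series" is one flat list of numbers, 7 for each row, row after row: the turn, a rotation vector about the tool's x, y, z in units of 6 degrees (1.0 is 6 degrees), then the shift along the tool's x, y, z in m, then the closure, from 0 (fully open) to 1 (shut). In form: [wx, wy, wz, x, y, z, jaw, wx, wy, wz, x, y, z, jaw, ...]. A call has 1 to 20 rows; each row shifts and turns the commanded pose from where the row before left it, along the tool's axes as they then stand; what a row does not reach is not made up. A row lasts 1/12 s, in which the tool goes at most 41.7 mm and 7.16 degrees, less where a joint would pass 70% of its speed; a pose out of reach is approached as far as the arm can. A call is refused whole if a number of a shift passes 0.0417 or a number of a turn 1, either way. A call with a gripper value outside its range is refused whole. The fingers move at their own pace and stop on an object; "force" is the grip in N (left out, the last holds). Time passes only in rows, so rows that do not move let the fingers close. It gives the time, the measured TCP pose, the force, the opening and the grip force at its end, in the units of the state.
- env.observe(): the state, without advancing time (a new reading comes with each control period).
- env.grab_frame(name): name is "side" or "top" or "wrist"; returns the picture (480x640x3 uint8, red, green, blue); there is no depth.
- env.camera_params(name): a dict with "mtx" (3x3 intrinsics, pixels), "pose" (4x4, takes a point from camera to world coordinates); the wrist camera has in their place "T_tool_cam" (4x4, takes a point from camera to tool coordinates, whose origin is the TCP and whose axes are the flange's). Camera axes: x right, y up, looking along -z (the intrinsics and any distortion apply to the point x, -y, -z); pixel columns grow to the right and rows downward; lengths in m; the calibration is good to about 2 mm. The wrist camera is an equidistant fisheye: a pixel r from the principal point sees the ray r / f radians off the axis. A picture is of the moment at which its call begins: read the wrist's pose just before it. camera_params takes no time and is no camera call.
- env.job_done(): hands the job in; it is judged then, once.
The state is a dict: "time_s": time; "qpos": joint angles; "qvel": joint speeds; "tau": joint torques, N m; "tool_pos": TCP position; "tool_rot": TCP orientation; "contact_force": force on the tool from outside, world axes, zero at the start; "wrist_torque": the same for the moment, N m; "width": finger opening in m; "grip_force": force on a finger pad.
Only numpy, scipy, OpenCV 4.12 (cv2) and the standard library are available. Lean on these libraries where they do the work, as an engineer would, in place of code of your own. Each camera call takes 0.05 s, during which the arm holds its last target. There are 200 camera calls.

## Working session

There is one attempt and no reset: what is moved stays moved. The work goes in short steps, Python scripts to look and compute and a tool call to move; the robot and the scene stay as the last step left them, time stands still between calls to the robot, and variables do not carry over. Pictures are saved under pics/ and viewed, at most 10 in all, crops included, and the job is handed in when it is done.

Besides the shell and the picture viewer there is one more tool, called after "Emit:" by a JSON object that holds its "fn" and its "kwargs". servo_tool: Moves the arm, as the interface text tells. Its arguments: {"type":"object","properties":{"series":{"type":"array","items":{"type":"number"}},"force":{"type":"number"}},"required":["series"]}

```bash
mkdir -p pics; python3 - <<'E'
from bench import env
import cv2
print(env.observe())
for n in("side","top"):
    cv2.imwrite(f"pics/{n}0.png",env.grab_frame(n)[:,:,::-1]); print(n,env.camera_params(n))
print(env.camera_params("wrist"))
E
```

```text
{'time_s': 0.0, 'qpos': array([-1.31349744,  0.41800269, -0.01027353,  1.61417892,  0.00467785,
        1.11070185, -0.05298632]), 'qvel': array([ 4.26203866e-04,  5.21914533e-04,  7.01510039e-05, -2.57227927e-03,
       -2.66610773e-03,  3.39134558e-04,  7.07360724e-05]), 'tau': array([-1.70130610e-03, -8.64464879e+01,  6.77694753e-01, -4.34887683e+01,
        1.91746722e-02,  7.69344682e-03,  2.64014722e-05]), 'tool_pos': array([0.1839002 , 0.59696249, 0.23064049]), 'tool_rot': array([-5.18103616e-05,  1.48851602e-01,  9.88859343e-01, -6.31392966e-04]), 'contact_force': array([ 0.16331995,  0.63532479, -0.67517703]), 'wrist_torque': array([ 0.01491467, -0.02373879, -0.04248881]), 'grip_force': 0.0, 'width': 0.0852605275806376}
side {'mtx': array([[438.11227205,   0.        , 321.804616  ],
       [  0.        , 438.11227205, 235.48707675],
       [  0.        ,   0.        ,   1.        ]]), 'pose': array([[ 0.9899731 ,  0.06508909, -0.12536613,  0.37152398],
       [-0.13974311,  0.58082767, -0.80194207, -0.50696632],
       [ 0.02061843,  0.81142013,  0.58409952,  0.51265643],
  
[... 300 characters left out ...]
    [-0.99980029, -0.01706927,  0.01039325,  0.08304634],
       [ 0.0068288 ,  0.19696081,  0.98038758,  1.03730893],
       [ 0.        ,  0.        ,  0.        ,  1.        ]])}
{'mtx': array([[371.64829954,   0.        , 319.75181025],
       [  0.        , 371.64829954, 236.26595864],
       [  0.        ,   0.        ,   1.        ]]), 'T_tool_cam': array([[-2.23056106e-04,  9.59404871e-01,  2.82032345e-01,
         7.06952032e-02],
       [ 9.99999623e-01,  4.50720051e-04, -7.42350992e-04,
        -9.56145422e-05],
       [-8.39332791e-04,  2.82032073e-01, -9.59404610e-01,
        -1.42500007e-01],
       [ 0.00000000e+00,  0.00000000e+00,  0.00000000e+00,
         1.00000000e+00]])}
```

View pics/top0.png

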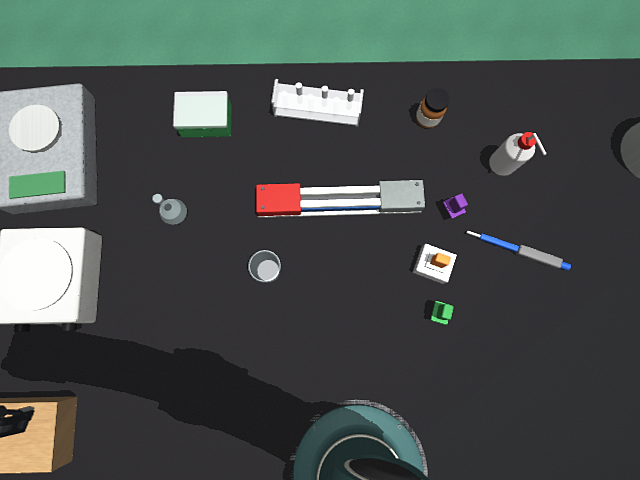

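View pics/side0.png

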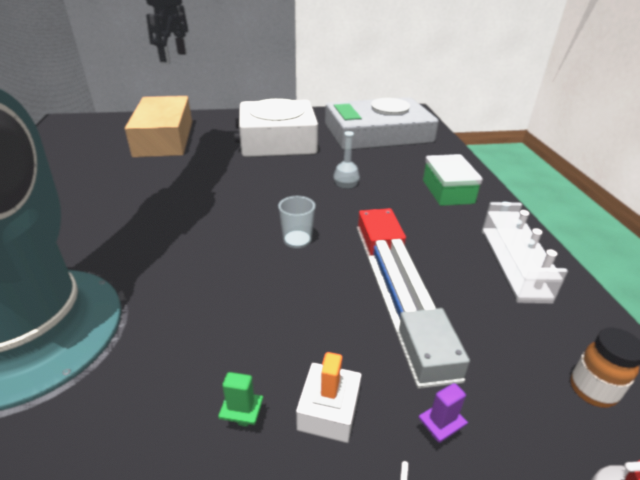

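The top view shows three look-alikes: orange in the white block at (441,260), green at (442,312) and purple at (456,205). I choose orange, which is at (332,375) in the side view. The rail spans (257..424, 198) with its red end at left. The beaker is at (264,266) and the flask at (172,210). Next I'll look at enlarged crops.

```bash
python3 - <<'E'
import cv2,numpy as np
t=cv2.imread("pics/top0.png");s=cv2.imread("pics/side0.png")
r=lambda a,k:cv2.resize(a,None,fx=k,fy=k,interpolation=cv2.INTER_CUBIC)
a=r(t[170:225,245:435],4)   # 760x220
b=r(t[235:295,400:470],6)   # 420x360
c=r(s[345:445,285:375],3.6) # 324x360
cv2.imwrite("pics/crop1.png",np.vstack([np.pad(a,((0,0),(0,40),(0,0))),np.pad(np.hstack([b,c]),((0,0),(0,56),(0,0)))]))
E
```

```text
(no output)
```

View pics/crop1.png

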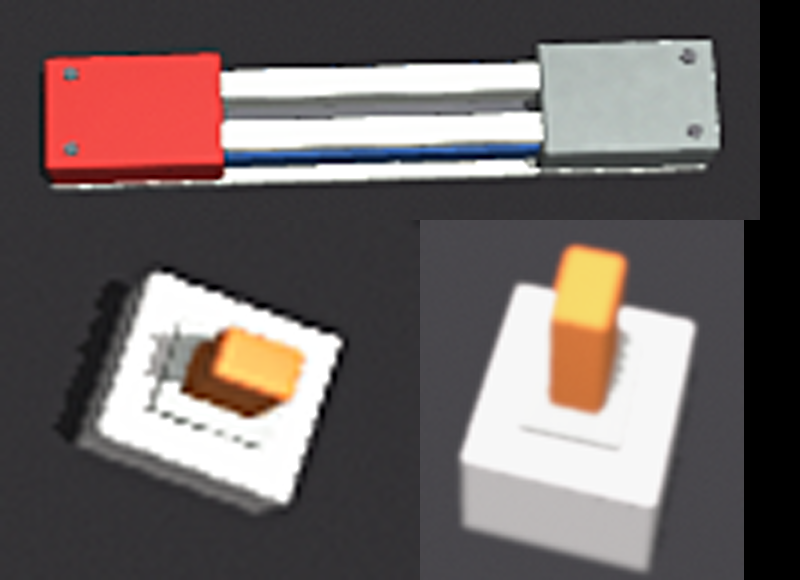

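Crop: the orange key stands in the white block, so the choice is confirmed. Its handle top is about (258,358) in the crop, and the block's top corners are (155,270), (342,342), (290,505), (100,435). The housing corners of the rail are clear.

```bash
cat >h.py <<'E'
import numpy as np
from bench import env
def ray(name,px,z):
    p=env.camera_params(name);K=p["mtx"];T=p["pose"]
    px=np.asarray(px,float);d=np.c_[(px[:,0]-K[0,2])/K[0,0],-(px[:,1]-K[1,2])/K[1,1],-np.ones(len(px))]@T[:3,:3].T
    o=T[:3,3];return o+d*((z-o[2])/d[:,2])[:,None]
def wray(obs,px,z):
    from scipy.spatial.transform import Rotation as R
    p=env.camera_params("wrist");K=p["mtx"];X=p["T_tool_cam"]
    px=np.asarray(px,float)-K[:2,2];r=np.hypot(*px.T);th=r/K[0,0]
    d=np.c_[np.sin(th)*px[:,0]/r,-np.sin(th)*px[:,1]/r,-np.cos(th)]
    q=obs["tool_rot"];Rt=R.from_quat([q[1],q[2],q[3],q[0]]).as_matrix()
    d=d@(Rt@X[:3,:3]).T;o=obs["tool_pos"]+Rt@X[:3,3]
    return o+d*((z-o[2])/d[:,2])[:,None]
E
python3 - <<'E'
from h import *
np.set_printoptions(precision=4,suppress=True)
f=lambda a,x,y,k:np.array(a)/k+[x,y]
def sh(n,P):
    e=np.diff(np.vstack([P,P[:1]]),axis=0)[:,:2]
    print(n,P.mean(0),np.linalg.norm(e,axis=1),np.degrees(np.arctan2(e[:,1],e[:,0])))
    return P
a=sh("red",ray("top",f([(46,60),(220,54),(222,166),(47,170)],245,170,4),.046))
b=sh("grey",ray("top",f([(540,45),(712,40),(718,148),(545,154)],245,170,4),.046))
v=a.mean(0)-b.mean(0);print("rail",(a.mean(0)+b.mean(0))/2,np.linalg.norm(v),np.degrees(np.arctan2(v[1],v[0])))
g=lambda l:f(np.array(l)-[0,220],400,235,6)
sh("block",ray("top",g([(155,270),(342,342),(290,505),(100,435)]),.04))
sh("handle",ray("top",g([(232,325),(305,350),(290,392),(215,370)]),.096))
s=lambda l:f(np.array(l)-[420,220],285,345,3.6)
sh("handle_s",ray("side",s([(567,245),(627,252),(610,326),(552,322)]),.096))
sh("block_s",ray("side",s([(518,284),(695,321),(655,506),(461,457)]),.04))
sh("red_s",ray("side",[(359,213),(392,210),(406,239),(371,249)],.046))
sh("grey_s",ray("side",[(400,318),(446,309),(464,345),(414,358)],.046))
print("bk,fl",ray("top",[(266,272),(172,212)],.0))
E
```

```text
red [0.5894 0.1604 0.046 ] [0.0987 0.0657 0.098  0.0644] [ -88.8799 -179.6482   90.3806    0.9453]
grey [ 0.594  -0.1195  0.046 ] [0.0982 0.0637 0.0976 0.0641] [-89.2043 179.3726  91.0805  -0.0924]
rail [0.5917 0.0204 0.046 ] 0.2799414753433456 90.93405420448049
block [ 0.4364 -0.1889  0.04  ] [0.0732 0.0644 0.0731 0.0659] [-112.7479  158.3449   68.3595  -21.5926]
handle [ 0.438  -0.1879  0.096 ] [0.0265 0.016  0.0269 0.0173] [-110.4633  156.5986   72.2525  -24.1029]
handle_s [ 0.4373 -0.1872  0.096 ] [0.0199 0.0298 0.0183 0.0308] [ -15.3863 -110.5746  168.1489   72.7118]
block_s [ 0.4371 -0.1859  0.04  ] [0.0654 0.0734 0.0652 0.0719] [ -21.4067 -112.3062  157.3129   67.8578]
red_s [0.5881 0.1487 0.046 ] [0.0682 0.0985 0.0736 0.1168] [   3.1128  -90.5946 -162.6369   88.3979]
grey_s [ 0.5921 -0.1125  0.046 ] [0.0742 0.0686 0.076  0.072 ] [   7.2834  -90.5389 -170.359    88.4671]
bk,fl [[0.4281 0.1927 0.    ]
 [0.5734 0.4131 0.    ]]
```

Emit:
{"fn": "servo_tool", "kwargs": {"series": [0,0,0,-0.0244,-0.0221,0,0,0,0,0,-0.0244,-0.0221,0,0,0,0,0,-0.0244,-0.0221,0,0,0,0,0,-0.0244,-0.0221,0,0,0,0,0,-0.0244,-0.0221,0,0,0,0,0,-0.0244,-0.0221,0,0,0,0,0,-0.0244,-0.0221,0,0,0,0,0,-0.0244,-0.0221,0,0,0,0,0,-0.0244,-0.0221,0,0,0,0,0,-0.0244,-0.0221,0,0,0,0,0,-0.0244,-0.0221,0,0,0,0,0,-0.0244,-0.0221,0,0,0,0,0,-0.0244,-0.0221,0,0,0,0,0,-0.0244,-0.0221,0,0]}}

```text
time_s: 1.27
tool_pos: [0.4198, 0.1994, 0.2313]
tool_rot: [-0.0, 0.149, 0.989, -0.0]
contact_force: [1.1, 0.7, 0.3]
width: 0.0855
grip_force: 0.0
```

Emit:
{"fn": "servo_tool", "kwargs": {"series": [0,0,0,-0.0093,-0.0261,0,0,0,0,0,-0.0093,-0.0261,0,0,0,0,0,-0.0093,-0.0261,0,0,0,0,0,-0.0093,-0.0261,0,0,0,0,0,-0.0093,-0.0261,0,0,0,0,0,-0.0093,-0.0261,0,0,0,0,0,-0.0093,-0.0261,0,0,0,0,0,-0.0093,-0.0261,0,0,0,0,0,-0.0093,-0.0261,0,0,0,0,0,-0.0093,-0.0261,0,0,0,0,0,-0.0093,-0.0261,0,0,0,0,0,-0.0093,-0.0261,0,0,0,0,0,-0.0093,-0.0261,0,0,0,0,0,-0.0093,-0.0261,0,0,0,0,0.8,0,0,0,0,0,0,0,0,0,0,0]}}

```text
time_s: 2.6
tool_pos: [0.4358, -0.1878, 0.2311]
tool_rot: [-0.0, 0.193, 0.981, -0.0]
contact_force: [0.1, -0.4, 0.1]
width: 0.0855
grip_force: 0.0
```

```bash
cat >>h.py <<'E'
def go(target,yaw=None):
    "tool-axis shift (m) to a world point, and turn about tool z (units of 6 deg) to bring tool y to yaw deg (mod 180)"
    from scipy.spatial.transform import Rotation as R
    o=env.observe();q=o["tool_rot"];M=R.from_quat([q[1],q[2],q[3],q[0]]).as_matrix()
    y=np.degrees(np.arctan2(M[1,1],M[0,1]))
    print("pos",o["tool_pos"].round(4),"yaw",y.round(2),"tz",M[:,2].round(4),"shift",(M.T@(np.array(target)-o["tool_pos"])).round(4),"F",o["contact_force"].round(2),"w",o["width"].round(4))
    if yaw is not None: print("turn",-(((yaw-y)+90)%180-90)/6)
    return o
E
python3 - <<'E'
from h import *;import cv2
o=go([.437,-.1875,.057],68)
cv2.imwrite("pics/w1.png",env.grab_frame("wrist")[:,:,::-1]);np.save("w1.npy",o,allow_pickle=True)
E
```

```text
Traceback (most recent call last):
  File "h.py", line 20, in go
    print("pos",o["tool_pos"].round(4),"yaw",y.round(2),"tz",M[:,2].round(4),"shift",(M.T@(np.array(target)-o["tool_pos"])).round(4),"F",o["contact_force"].round(2),"w",o["width"].round(4))
                                                                                                                                                                         ^^^^^^^^^^^^^^^^
AttributeError: 'float' object has no attribute 'round'
```

```bash
sed -i 's/o\["width"\].round(4)/round(o["width"],4)/' h.py
python3 - <<'E'
from h import *;import cv2,pickle
o=go([.437,-.1875,.057],68)
cv2.imwrite("pics/w1.png",env.grab_frame("wrist")[:,:,::-1]);pickle.dump(o,open("w1.p","wb"))
E
```

```text
pos [ 0.4358 -0.1878  0.2311] yaw 67.69 tz [-8.e-04 -5.e-04 -1.e+00] shift [-0.0011  0.0008  0.1741] F [ 0.09 -0.38  0.12] w 0.0855
turn -0.05188139667203492
```

View pics/w1.png

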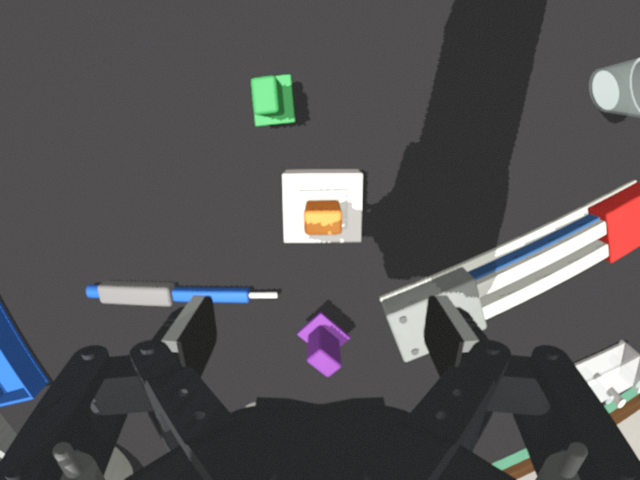

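The wrist view shows the block corners at (283,171), (362,171), (361,243), (284,243), the orange handle at (323,217), and the block square to the tool.

```bash
python3 - <<'E'
from h import *;import pickle
o=pickle.load(open("w1.p","rb"))
P=wray(o,[(282,170),(363,170),(362,243),(283,243)],.04);print(P,P.mean(0))
e=np.diff(P,axis=0)[:,:2];print(np.degrees(np.arctan2(e[:,1],e[:,0])),np.linalg.norm(e,axis=1))
P=wray(o,[(306,206),(341,206),(341,222),(306,222)],.096);print(P,P.mean(0))
print(ray("top",[(456,195)],.0))
E
```

```text
[[ 0.39051627 -0.2058186   0.04      ]
 [ 0.4181943  -0.13824593  0.04      ]
 [ 0.48228732 -0.16358896  0.04      ]
 [ 0.45394495 -0.23258332  0.04      ]] [ 0.43623571 -0.1850592   0.04      ]
[  67.72580519  -21.57434969 -112.33249616] [0.0730215  0.06892159 0.07458895]
[[ 0.41957527 -0.192323    0.096     ]
 [ 0.42969971 -0.1676297   0.096     ]
 [ 0.44141719 -0.1722519   0.096     ]
 [ 0.43117592 -0.19720877  0.096     ]] [ 0.43046702 -0.18235334  0.096     ]
[[ 0.60359151 -0.25642568  0.        ]]
```

Emit:
{"fn": "servo_tool", "kwargs": {"series": [0,0,0,-0.001,0.0008,0.029,0,0,0,0,0,0,0.029,0,0,0,0,0,0,0.029,0,0,0,0,0,0,0.029,0,0,0,0,0,0,0.029,0,0,0,0,0,0,0.027,0,0,0,0,0,0,0,0,0,0,0,0,0,0,0.5,0,0,0,0,0,0,1,0,0,0,0,0,0,1,0,0,0,0,0,0,1,0,0,0,0,0,0,1,0,0,0,0,0,0,1,0,0,0,0,0,0,1,0,0,0,0,0,0,1], "force": 60}}

```text
time_s: 3.9
tool_pos: [0.4382, -0.1861, 0.0606]
tool_rot: [0.001, 0.19, 0.982, 0.0]
contact_force: [-2.8, 3.5, 16.8]
width: 0.0296
grip_force: 58.1
```

Emit:
{"fn": "servo_tool", "kwargs": {"series": [0,0,0,0,0,-0.003,1,0,0,0,0,0,-0.004,1,0,0,0,0,0,-0.01,1,0,0,0,0,0,-0.015,1,0,0,0,0,0,-0.02,1,0,0,0,0,0,-0.025,1,0,0,0,0,0,-0.025,1,0,0,0,0,0,-0.025,1,0,0,0,0,0,0,1,0,0,0,0,0,0,1,0,0,0,0,0,0,1]}}

```text
time_s: 4.82
tool_pos: [0.4372, -0.1859, 0.1862]
tool_rot: [-0.0, 0.19, 0.982, 0.0]
contact_force: [-0.3, -0.5, -1.2]
width: 0.0294
grip_force: 59.4
```

```bash
python3 - <<'E'
from h import *;import cv2
o=go([.5905,.0954,.19],90.93);print(o["wrist_torque"],o["grip_force"])
t=env.grab_frame("top");s=env.grab_frame("side")
cv2.imwrite("pics/g_side.png",cv2.resize(s[200:440,200:440,::-1],None,fx=2.4,fy=2.4,interpolation=3))
E
```

```text
pos [ 0.4372 -0.1859  0.1862] yaw 68.09 tz [ 0.e+00  2.e-04 -1.e+00] shift [-0.0373  0.3182 -0.0037] F [-0.3  -0.46 -1.19] w 0.0294
turn -3.806624455235763
[-0.03551745  0.02389097 -0.0131921 ] 59.42275106906891
```

View pics/g_side.png

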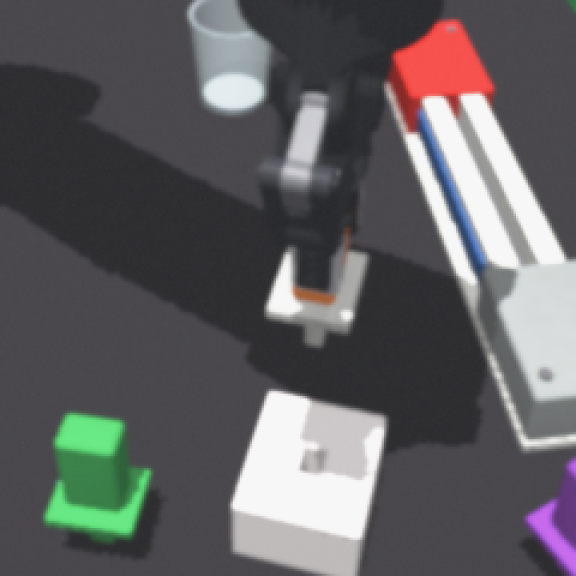

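The key is held upright above the block. Moving over the rail start.

Emit:
{"fn": "servo_tool", "kwargs": {"series": [0,0,-0.6,-0.003,0.02,0,1,0,0,0,-0.003,0.027,0,1,0,0,0,-0.003,0.027,0,1,0,0,0,-0.003,0.027,0,1,0,0,0,-0.003,0.027,0,1,0,0,0,-0.003,0.027,0,1,0,0,0,-0.003,0.027,0,1,0,0,0,-0.003,0.027,0,1,0,0,0,-0.003,0.027,0,1,0,0,0,-0.003,0.027,0,1,0,0,0,-0.003,0.027,0,1,0,0,-0.8,0,0.02,0,1,0,0,-0.8,0,0,0,1,0,0,-0.8,0,0,0,1,0,0,-0.8,0,0,0,1,0,0,0,0,0,0,1,0,0,0,0,0,0,1]}}

```text
time_s: 6.33
tool_pos: [0.5671, 0.0971, 0.1856]
tool_rot: [-0.001, -0.006, 1.0, -0.0]
contact_force: [-0.1, -0.4, -1.7]
width: 0.0288
grip_force: 59.4
```

```bash
python3 - <<'E'
from h import *;import cv2
o=go([.5906,.0924,.124],90.93)
E
```

```text
pos [0.5671 0.0971 0.1856] yaw 90.74 tz [-1.2e-03 -4.0e-04 -1.0e+00] shift [-0.0236 -0.005   0.0615] F [-0.15 -0.41 -1.68] w 0.0288
turn -0.03129456462548793
```

Emit:
{"fn": "servo_tool", "kwargs": {"series": [0,0,0,-0.012,-0.0025,0,1,0,0,0,-0.0116,-0.0025,0,1,0,0,0,0,0,0.02,1,0,0,0,0,0,0.02,1,0,0,0,0,0,0.02,1,0,0,0,0,0,0,1,0,0,0,0,0,0,1]}}

```text
time_s: 6.92
tool_pos: [0.5905, 0.0924, 0.1257]
tool_rot: [-0.001, -0.007, 1.0, -0.0]
contact_force: [0.2, 0.3, -1.3]
width: 0.0292
grip_force: 59.5
```

```bash
python3 - <<'E'
from h import *;import cv2,pickle
o=go([.5906,.0924,.124],90.93);pickle.dump(o,open("w2.p","wb"))
w=env.grab_frame("wrist");cv2.imwrite("pics/w2full.png",w[:,:,::-1])
s=env.grab_frame("side")[:,:,::-1];cv2.imwrite("pics/s2full.png",s)
r=lambda a,k:cv2.resize(a,None,fx=k,fy=k,interpolation=3)
a=r(w[40:400,150:490,::-1],1.2);b=r(s[180:360,320:450],2.4)
cv2.imwrite("pics/w2.png",np.hstack([a,b[:432]]))
E
```

```text
pos [0.5905 0.0924 0.1257] yaw 90.76 tz [-2.e-03 -9.e-04 -1.e+00] shift [-0.0001  0.      0.0017] F [ 0.22  0.32 -1.35] w 0.0292
turn -0.02782496111578799
```

View pics/w2.png

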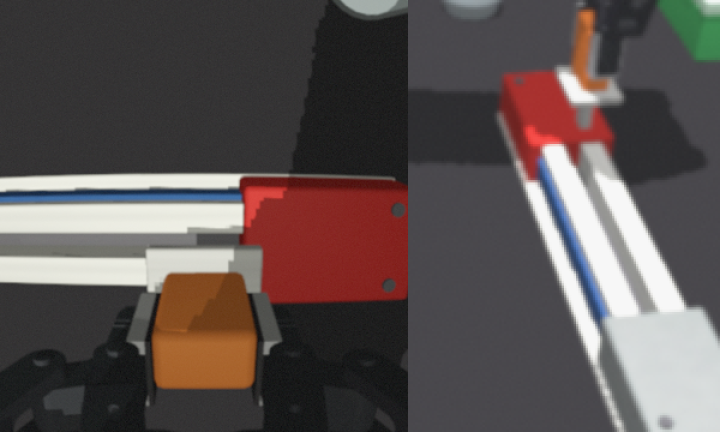

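Wrist crop: cheek tops at rows ~204-232 and ~257-283, and the red housing edge at column 244. The key flange spans columns 147-262 with its edge at row 248. I'll work out the lateral offset.

```bash
python3 - <<'E'
from h import *;import pickle
np.set_printoptions(precision=4,suppress=True)
o=pickle.load(open("w2.p","rb"))
f=lambda l:np.array(l)/1.2+[150,40]
print("nearcheek out/in @u=130,@u=20",wray(o,f([(130,204),(130,232),(20,206),(20,233)]),.042))
print("far cheek in/out @u=130,20",wray(o,f([(130,257),(130,286),(20,256),(20,281)]),.042))
print("red edge near/front",wray(o,f([(241,183),(244,230),(243,300)]),.046))
print("screws",wray(o,f([(398,210),(389,286)]),.046))
zf=o["tool_pos"][2]-.0516+.037
P=wray(o,f([(147,249),(262,246)]),zf);print("flange edge top",P, "rel",P-o["tool_pos"])
P=wray(o,f([(167,274),(243,273)]),zf+.05);print("handle top edge rel",P-o["tool_pos"])
E
python3 - <<'E'
import cv2,sys
sys.path.insert(0,'.')
w=cv2.imread("pics/w2full.png");g=cv2.cvtColor(w,6)
for c in(170,220,255):print(c,[int(v) for v in g[195:285,c]])
E
```

```text
nearcheek out/in @u=130,@u=20 [[ 0.5695  0.0532  0.042 ]
 [ 0.5847  0.0528  0.042 ]
 [ 0.5705 -0.0093  0.042 ]
 [ 0.586  -0.0109  0.042 ]]
far cheek in/out @u=130,20 [[ 0.5988  0.0523  0.042 ]
 [ 0.6158  0.0515  0.042 ]
 [ 0.5997 -0.0124  0.042 ]
 [ 0.6151 -0.0144  0.042 ]]
red edge near/front [[0.5571 0.1105 0.046 ]
 [0.5817 0.1129 0.046 ]
 [0.6215 0.114  0.046 ]]
screws [[0.5691 0.1979 0.046 ]
 [0.6138 0.1988 0.046 ]]
flange edge top [[0.5715 0.0707 0.1111]
 [0.5697 0.1135 0.1111]] rel [[-0.019  -0.0217 -0.0146]
 [-0.0208  0.0211 -0.0146]]
handle top edge rel [[-0.0287 -0.0101  0.0354]
 [-0.0292  0.0095  0.0354]]
170 [235, 233, 218, 170, 93, 48, 44, 47, 75, 94, 102, 104, 106, 109, 118, 151, 197, 225, 233, 234, 232, 231, 230, 229, 227, 228, 227, 227, 228, 230, 230, 231, 231, 230, 229, 228, 228, 224, 203, 155, 122, 119, 120, 120, 123, 120, 119, 118, 118, 114, 111, 111, 112, 115, 113, 112, 112, 116, 147, 194, 223, 232, 233, 232, 229, 228, 226, 225, 226, 226, 227, 226, 229, 229, 228, 229, 227, 227, 226, 217, 167, 91, 53, 50, 52, 54, 55, 53, 54, 55]
220 [231, 183, 121, 73, 47, 43, 49, 71, 93, 104, 104, 106, 111, 115, 137, 186, 222, 235, 236, 234, 234, 233, 232, 231, 229, 229, 229, 229, 231, 232, 233, 233, 233, 233, 233, 232, 231, 228, 207, 159, 128, 119, 122, 123, 123, 120, 119, 121, 119, 114, 111, 111, 112, 113, 113, 114, 112, 110, 112, 154, 211, 231, 234, 233, 232, 231, 229, 228, 228, 227, 227, 228, 229, 231, 232, 231, 231, 231, 231, 230, 224, 193, 121, 58, 50, 49, 53, 52, 51, 50]
255 [234, 212, 158, 78, 41, 41, 56, 78, 100, 105, 105, 104, 108, 117, 153, 199, 228, 236, 237, 235, 235, 234, 233, 232, 230, 230, 231, 232, 232, 234, 235, 236, 235, 236, 235, 234, 235, 231, 207, 161, 126, 126, 125, 122, 122, 122, 122, 121, 120, 117, 112, 112, 113, 113, 111, 113, 113, 111, 115, 145, 198, 227, 235, 235, 233, 233, 231, 230, 229, 228, 228, 229, 230, 231, 232, 233, 234, 233, 233, 232, 233, 224, 164, 82, 53, 51, 51, 53, 49, 52]
```

```bash
python3 - <<'E'
from h import *;import pickle,cv2
np.set_printoptions(precision=4,suppress=True)
o=pickle.load(open("w2.p","rb"))
f=lambda l:np.array(l)/1.2+[150,40]
zf=o["tool_pos"][2]-.0516+.037
for n,l,z in(("flange bottom -18",[(147,250),(205,248),(262,247)],zf-.006),("handle bottom -10",[(167,274),(243,273)],zf),("handle top -10",[(155,332),(253,331)],zf+.05)):
    print(n,wray(o,f(l),z)-o["tool_pos"])
g=cv2.cvtColor(cv2.imread("pics/w2full.png"),cv2.COLOR_BGR2GRAY)
for c in(300,320,340):print(c,[int(v) for v in g[236:330,c]])
# slot edges with sub-pixel half-level crossings
for c in(170,220,255):
    col=g[:,c].astype(float)
    def cr(a,b,l=170):
        for r in range(a,b):
            if (col[r]-l)*(col[r+1]-l)<=0:return r+(l-col[r])/(col[r+1]-col[r])
    e=[(c,cr(207,216)),(c,cr(228,240)),(c,cr(248,260)),(c,cr(270,283))]
    P=wray(o,e,.042);print(c,P[:,:2].ravel(),"mid in",(P[1]+P[2])[0]/2,"out",(P[0]+P[3])[0]/2)
E
```

```text
flange bottom -18 [[-0.0167 -0.0224 -0.0206]
 [-0.0178 -0.     -0.0206]
 [-0.0185  0.022  -0.0206]]
handle bottom -10 [[-0.0092 -0.0143 -0.0146]
 [-0.01    0.0145 -0.0146]]
handle top -10 [[-0.0115 -0.0137  0.0354]
 [-0.0122  0.013   0.0354]]
300 [122, 124, 127, 123, 121, 124, 122, 115, 106, 96, 113, 152, 192, 212, 218, 220, 220, 221, 220, 220, 217, 217, 217, 216, 217, 216, 216, 215, 215, 211, 192, 151, 100, 82, 82, 84, 84, 85, 82, 84, 83, 87, 85, 83, 85, 82, 86, 88, 87, 84, 87, 86, 86, 86, 87, 87, 84, 89, 87, 88, 87, 87, 89, 85, 86, 88, 87, 85, 88, 88, 91, 88, 88, 87, 87, 87, 91, 88, 99, 104, 95, 92, 92, 95, 103, 104, 107, 109, 114, 115, 118, 116, 118, 116]
320 [71, 74, 76, 73, 70, 71, 71, 76, 90, 103, 120, 155, 194, 211, 218, 220, 220, 220, 220, 219, 218, 217, 216, 216, 217, 217, 216, 216, 214, 211, 186, 134, 91, 83, 85, 84, 85, 85, 86, 85, 84, 84, 86, 85, 85, 84, 87, 88, 85, 85, 86, 87, 87, 88, 90, 87, 86, 85, 87, 82, 79, 77, 72, 70, 70, 70, 73, 70, 70, 74, 74, 75, 69, 72, 71, 72, 72, 71, 74, 78, 84, 89, 90, 97, 99, 104, 110, 109, 114, 117, 116, 116, 116, 116]
340 [71, 75, 75, 73, 73, 71, 72, 79, 91, 104, 120, 158, 195, 212, 217, 219, 221, 221, 220, 219, 206, 187, 174, 172, 172, 171, 172, 169, 170, 165, 144, 102, 75, 67, 69, 71, 72, 71, 72, 71, 73, 70, 71, 71, 74, 68, 70, 70, 69, 71, 71, 70, 74, 73, 73, 71, 75, 74, 72, 69, 76, 73, 71, 71, 72, 73, 70, 72, 68, 72, 69, 72, 72, 74, 72, 70, 73, 71, 74, 77, 82, 90, 94, 95, 101, 105, 109, 109, 113, 114, 116, 117, 117, 118]
170 [ 0.5697 -0.0068  0.5857 -0.0083  0.5997 -0.0099  0.6156 -0.0119] mid in 0.5926901516350105 out 0.592642359109187
220 [0.5693 0.0282 0.5853 0.0273 0.5994 0.0263 0.6152 0.0251] mid in 0.592354504872827 out 0.5922467230805798
255 [0.5691 0.0511 0.585  0.0506 0.599  0.05   0.6149 0.0493] mid in 0.5920440076852213 out 0.5919631400210775
```

Emit:
{"fn": "servo_tool", "kwargs": {"series": [0,0,0,-0.0011,0,0,1,0,0,0,0,0,0.012,1,0,0,0,0,0,0.012,1,0,0,0,0,0,0.006,1,0,0,0,0,0,0.004,1,0,0,0,0,0,0.004,1,0,0,0,0,0,0.002,1,0,0,0,0,0,0,1,0,0,0,0,0,0,1]}}

```text
time_s: 7.77
tool_pos: [0.5922, 0.0926, 0.0864]
tool_rot: [0.0, -0.008, 1.0, -0.0]
contact_force: [-0.7, -0.6, -1.9]
width: 0.0293
grip_force: 59.5
```

Emit:
{"fn": "servo_tool", "kwargs": {"series": [0,0,0,0.0004,0,0.003,1,0,0,0,0,0,0.003,1,0,0,0,0,0,0.003,1,0,0,0,0,0,0.003,1,0,0,0,0,0,0.002,1,0,0,0,0,0,0,1,0,0,0,0,0,0,1]}}

```text
time_s: 8.35
tool_pos: [0.5917, 0.0925, 0.0722]
tool_rot: [-0.0, -0.008, 1.0, -0.0]
contact_force: [0.6, -0.3, -1.1]
width: 0.0291
grip_force: 59.5
```

Emit:
{"fn": "servo_tool", "kwargs": {"series": [0,0,0,0,0,0.001,1,0,0,0,0,0,0.001,1,0,0,0,0,0,0.0005,1,0,0,0,0,0,0.0005,1,0,0,0,0,0,0,1,0,0,0,0,0,0,1,0,0,0,0,0,0,1]}}

```text
time_s: 8.93
tool_pos: [0.5918, 0.0926, 0.0695]
tool_rot: [0.0, -0.008, 1.0, 0.0]
contact_force: [1.0, 1.0, 1.7]
width: 0.0294
grip_force: 59.9
```

Emit:
{"fn": "servo_tool", "kwargs": {"series": [0,0,0,0,0,0.001,1,0,0,0,0,0,0.0005,1,0,0,0,0,0,0,1,0,0,0,0,0,0,1,0,0,0,0,0,0,1]}}

```text
time_s: 9.35
tool_pos: [0.5918, 0.0927, 0.0679]
tool_rot: [0.0, -0.008, 1.0, 0.0]
contact_force: [0.2, 1.1, 3.6]
width: 0.0297
grip_force: 60.2
```

Emit:
{"fn": "servo_tool", "kwargs": {"series": [0,0,0,0,-0.002,0,1,0,0,0,0,-0.002,0,1,0,0,0,0,-0.002,0,1,0,0,0,0,-0.002,0,1,0,0,0,0,-0.002,0,1,0,0,0,0,-0.002,0,1,0,0,0,0,-0.002,0,1,0,0,0,0,-0.002,0,1,0,0,0,0,-0.002,0,1,0,0,0,0,-0.002,0,1,0,0,0,0,0,0,1]}}

```text
time_s: 10.27
tool_pos: [0.592, 0.072, 0.0678]
tool_rot: [0.0, -0.007, 1.0, -0.0]
contact_force: [-0.0, 0.9, 4.6]
width: 0.0291
grip_force: 60.3
```

Now 6 mm per call.

Emit:
{"fn": "servo_tool", "kwargs": {"series": [0,0,0,0,-0.0015,0,1,0,0,0,0,-0.0015,0,1,0,0,0,0,-0.0015,0,1,0,0,0,0,-0.0015,0,1]}}

```text
time_s: 10.6
tool_pos: [0.5921, 0.0665, 0.0678]
tool_rot: [0.0, -0.008, 1.0, -0.0]
contact_force: [-0.2, 2.8, 6.4]
width: 0.0291
grip_force: 60.3
```

Emit:
{"fn": "servo_tool", "kwargs": {"series": [0,0,0,0,-0.0015,0,1,0,0,0,0,-0.0015,0,1,0,0,0,0,-0.0015,0,1,0,0,0,0,-0.0015,0,1]}}

```text
time_s: 10.93
tool_pos: [0.5922, 0.0604, 0.0678]
tool_rot: [0.0, -0.008, 1.0, -0.0]
contact_force: [-0.2, 2.6, 5.7]
width: 0.0295
grip_force: 60.4
```

Emit:
{"fn": "servo_tool", "kwargs": {"series": [0,0,0,0,-0.0015,0,1,0,0,0,0,-0.0015,0,1,0,0,0,0,-0.0015,0,1,0,0,0,0,-0.0015,0,1]}}

```text
time_s: 11.27
tool_pos: [0.5923, 0.0545, 0.0679]
tool_rot: [0.0, -0.008, 1.0, -0.0]
contact_force: [-0.5, 2.4, 4.4]
width: 0.0293
grip_force: 60.4
```

Emit:
{"fn": "servo_tool", "kwargs": {"series": [0,0,0,0,-0.0015,0,1,0,0,0,0,-0.0015,0,1,0,0,0,0,-0.0015,0,1,0,0,0,0,-0.0015,0,1]}}

```text
time_s: 11.6
tool_pos: [0.5924, 0.0485, 0.0678]
tool_rot: [0.0, -0.008, 1.0, -0.0]
contact_force: [-0.7, 3.5, 5.3]
width: 0.0297
grip_force: 60.4
```

Emit:
{"fn": "servo_tool", "kwargs": {"series": [0,0,0,0,-0.0015,0,1,0,0,0,0,-0.0015,0,1,0,0,0,0,-0.0015,0,1,0,0,0,0,-0.0015,0,1]}}

```text
time_s: 11.93
tool_pos: [0.5925, 0.0425, 0.0679]
tool_rot: [0.0, -0.008, 1.0, 0.0]
contact_force: [-0.4, 3.5, 6.1]
width: 0.0289
grip_force: 60.4
```

Emit:
{"fn": "servo_tool", "kwargs": {"series": [0,0,0,0,-0.0015,0,1,0,0,0,0,-0.0015,0,1,0,0,0,0,-0.0015,0,1,0,0,0,0,-0.0015,0,1]}}

```text
time_s: 12.27
tool_pos: [0.5926, 0.0365, 0.0679]
tool_rot: [0.0, -0.008, 1.0, 0.0]
contact_force: [0.5, 4.1, 5.1]
width: 0.0296
grip_force: 60.4
```

Emit:
{"fn": "servo_tool", "kwargs": {"series": [0,0,0,0,-0.0015,0,1,0,0,0,0,-0.0015,0,1,0,0,0,0,-0.0015,0,1,0,0,0,0,-0.0015,0,1]}}

```text
time_s: 12.6
tool_pos: [0.5927, 0.0305, 0.0679]
tool_rot: [0.0, -0.008, 1.0, 0.0]
contact_force: [-0.9, 3.0, 7.0]
width: 0.0294
grip_force: 60.5
```

Emit:
{"fn": "servo_tool", "kwargs": {"series": [0,0,0,0,-0.0015,0,1,0,0,0,0,-0.0015,0,1,0,0,0,0,-0.0015,0,1,0,0,0,0,-0.0015,0,1]}}

```text
time_s: 12.93
tool_pos: [0.5928, 0.0246, 0.0679]
tool_rot: [0.0, -0.008, 1.0, 0.0]
contact_force: [0.2, 4.2, 6.1]
width: 0.029
grip_force: 60.5
```

Emit:
{"fn": "servo_tool", "kwargs": {"series": [0,0,0,0,-0.0015,0,1,0,0,0,0,-0.0015,0,1,0,0,0,0,-0.0015,0,1,0,0,0,0,-0.0015,0,1]}}

```text
time_s: 13.27
tool_pos: [0.5929, 0.0185, 0.0679]
tool_rot: [0.0, -0.008, 1.0, 0.0]
contact_force: [-0.1, 3.8, 6.5]
width: 0.0292
grip_force: 60.5
```

Emit:
{"fn": "servo_tool", "kwargs": {"series": [0,0,0,0,-0.0015,0,1,0,0,0,0,-0.0015,0,1,0,0,0,0,-0.0015,0,1,0,0,0,0,-0.0015,0,1]}}

```text
time_s: 13.6
tool_pos: [0.593, 0.0126, 0.0679]
tool_rot: [0.0, -0.008, 1.0, 0.0]
contact_force: [-0.7, 4.1, 7.2]
width: 0.0292
grip_force: 60.5
```

Emit:
{"fn": "servo_tool", "kwargs": {"series": [0,0,0,0,-0.0015,0,1,0,0,0,0,-0.0015,0,1,0,0,0,0,-0.0015,0,1,0,0,0,0,-0.0015,0,1]}}

```text
time_s: 13.93
tool_pos: [0.5931, 0.0066, 0.0679]
tool_rot: [0.0, -0.008, 1.0, 0.0]
contact_force: [0.4, 5.0, 6.4]
width: 0.0292
grip_force: 60.5
```

Emit:
{"fn": "servo_tool", "kwargs": {"series": [0,0,0,0.0003,-0.0015,0,1,0,0,0,0.0002,-0.0015,0,1,0,0,0,0,-0.0015,0,1,0,0,0,0,-0.0015,0,1]}}

```text
time_s: 14.27
tool_pos: [0.5927, 0.0006, 0.0679]
tool_rot: [0.0, -0.008, 1.0, 0.0]
contact_force: [-0.4, 4.5, 6.3]
width: 0.0294
grip_force: 60.5
```

Emit:
{"fn": "servo_tool", "kwargs": {"series": [0,0,0,0,-0.0015,0,1,0,0,0,0,-0.0015,0,1,0,0,0,0,-0.0015,0,1,0,0,0,0,-0.0015,0,1]}}

```text
time_s: 14.6
tool_pos: [0.5928, -0.0054, 0.0679]
tool_rot: [0.0, -0.008, 1.0, 0.0]
contact_force: [-0.2, 4.8, 7.1]
width: 0.0291
grip_force: 60.6
```

Emit:
{"fn": "servo_tool", "kwargs": {"series": [0,0,0,0,-0.0015,0,1,0,0,0,0,-0.0015,0,1,0,0,0,0,-0.0015,0,1,0,0,0,0,-0.0015,0,1]}}

```text
time_s: 14.93
tool_pos: [0.5929, -0.0114, 0.0679]
tool_rot: [0.0, -0.008, 1.0, 0.0]
contact_force: [0.8, 4.8, 6.8]
width: 0.0293
grip_force: 60.6
```

Emit:
{"fn": "servo_tool", "kwargs": {"series": [0,0,0,0,-0.0015,0,1,0,0,0,0,-0.0015,0,1,0,0,0,0,-0.0015,0,1,0,0,0,0,-0.0015,0,1]}}

```text
time_s: 15.27
tool_pos: [0.593, -0.0174, 0.0679]
tool_rot: [0.0, -0.008, 1.0, 0.0]
contact_force: [0.3, 4.3, 7.1]
width: 0.0291
grip_force: 60.6
```

Emit:
{"fn": "servo_tool", "kwargs": {"series": [0,0,0,0,-0.0015,0,1,0,0,0,0,-0.0015,0,1,0,0,0,0,-0.0015,0,1,0,0,0,0,-0.0015,0,1]}}

```text
time_s: 15.6
tool_pos: [0.593, -0.0234, 0.0679]
tool_rot: [0.0, -0.008, 1.0, 0.0]
contact_force: [-0.7, 3.4, 6.8]
width: 0.029
grip_force: 60.5
```

Emit:
{"fn": "servo_tool", "kwargs": {"series": [0,0,0,0,-0.0015,0,1,0,0,0,0,-0.0015,0,1,0,0,0,0,-0.0015,0,1,0,0,0,0,-0.0015,0,1]}}

```text
time_s: 15.93
tool_pos: [0.5926, -0.0301, 0.0674]
tool_rot: [-0.0, -0.008, 1.0, -0.0]
contact_force: [0.1, -0.1, -2.1]
width: 0.0291
grip_force: 59.6
```

The force fell from 7 to -2 N, so the key is over the notch. Lowering here.

Emit:
{"fn": "servo_tool", "kwargs": {"series": [0,0,0,0,0,0.001,1,0,0,0,0,0,0.001,1,0,0,0,0,0,0.001,1,0,0,0,0,0,0.001,1,0,0,0,0,0,0,1,0,0,0,0,0,0,1]}}

```text
time_s: 16.43
tool_pos: [0.593, -0.0294, 0.0637]
tool_rot: [-0.0, -0.008, 1.0, -0.0]
contact_force: [-0.9, 0.3, -1.0]
width: 0.0292
grip_force: 59.6
```

Emit:
{"fn": "servo_tool", "kwargs": {"series": [0,0,0,0,0,0.0005,1,0,0,0,0,0,0.0005,1,0,0,0,0,0,0.0005,1,0,0,0,0,0,0,1,0,0,0,0,0,0,1]}}

```text
time_s: 16.85
tool_pos: [0.5931, -0.0295, 0.0627]
tool_rot: [0.0, -0.008, 1.0, 0.0]
contact_force: [-2.9, 1.0, 6.1]
width: 0.0294
grip_force: 60.7
```

The flange is on the cheeks: TCP z is 0.0627, which puts the tip at 11 mm. Releasing.

Emit:
{"fn": "servo_tool", "kwargs": {"series": [0,0,0,0,0,0,1,0,0,0,0,0,0,0.7,0,0,0,0,0,0,0.5,0,0,0,0,0,0,0.2,0,0,0,0,0,0,0,0,0,0,0,0,0,0,0,0,0,0,0,0,0,0,0,0,0,0,0,0], "force": 20}}

```text
time_s: 17.52
tool_pos: [0.5931, -0.0294, 0.0623]
tool_rot: [-0.0, -0.008, 1.0, -0.0]
contact_force: [0.1, 0.4, -0.4]
width: 0.0854
grip_force: 0.0
```

Emit:
{"fn": "servo_tool", "kwargs": {"series": [0,0,0,0,0,-0.01,0,0,0,0,0,0,-0.02,0,0,0,0,0,0,-0.025,0,0,0,0,0,0,-0.025,0,0,0,0,0,0,-0.025,0,0,0,0,0,0,-0.025,0,0,0,0,0,0,0,0,0,0,0,0,0,0,0]}}

```text
time_s: 18.18
tool_pos: [0.5937, -0.0295, 0.1942]
tool_rot: [0.001, -0.008, 1.0, 0.0]
contact_force: [0.1, -0.1, 0.3]
width: 0.0854
grip_force: 0.0
```

```bash
python3 - <<'E'
from h import *;import cv2
w=env.grab_frame("wrist")[:,:,::-1];s=env.grab_frame("side")[:,:,::-1]
r=lambda a,k:cv2.resize(a,None,fx=k,fy=k,interpolation=3)
cv2.imwrite("pics/end.png",np.hstack([r(w[100:340,200:440],1.6),r(s[190:350,330:490],2.4)]))
E
```

```text
(no output)
```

View pics/end.png

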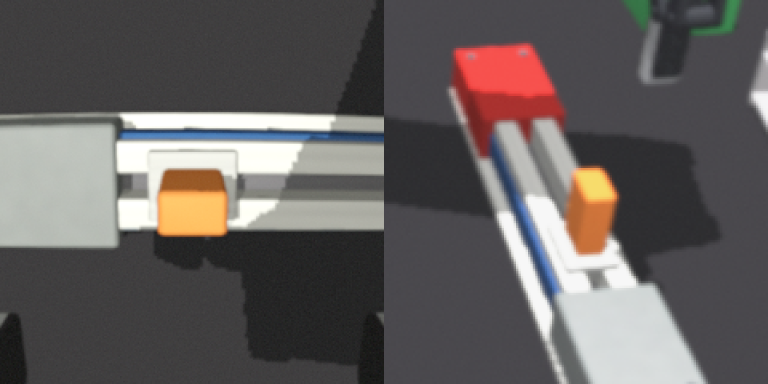

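The key stands upright, flange flat on the cheeks, with the gripper clear of it.

```bash
python3 -c "
from bench import env
print(env.job_done())"
```

```text
the job is handed in; nothing more can be done
None
```

The key dropped into the notch about 52 mm from the rail's centre towards the grey end, with its flange flat on the cheeks and the gripper let go and clear. I handed the job in at about 18 s. It returned no verdict, and the highest contact force I read while the key was on the rail was about 9 N.

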